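# Show the notched paint-test slide over the light pad, label up

## Robot

A 6-joint arm with a two-finger parallel gripper is mounted at the origin on the work surface. World frame = base frame: x ahead of the robot, y to its left, z up, the work surface at z = 0. Lengths are in m, angles in degrees, forces in N, time in s.
With the tool pointing down it reaches from about 0.375 to 0.925 m from the base axis. Payload 5.7 kg.
Tool frame: the origin (TCP) lies between the finger pads, 19 mm behind the fingertips; this is the grasp point; z points along the fingers, x is the direction in which the jaws open and shut, and the axes are right-handed (so a half turn about z gives the same grasp; the last joint's range is limited). The gripper opens to 88 mm and grips with 3 to 60 N. Pads are 20 mm wide; open, the fingers measure 115 mm over their backs; the gripper's body (75 mm by 178 mm) begins 61 mm behind the grasp point.
Start: joints at [-79.933, 20.558, 86.54, -0, 72.909, -6.595], TCP at [0.172, -0.575, 0.241] pointing down, gripper open.
Joint ranges: [-170.27, 170.27], [-57.76, 135], [12.27, 136.19], [-55.21, 235.2], [11.17, 155.16], [-170.74, 170.74]. Speed limits (degrees/s): [136.94, 136.94, 180, 180, 180, 180].

## Interface

Orientations are given as a 3x3 rotation matrix whose columns are the frame's x, y, z axes.
In Python, from plant import bot, grab_frame, ticket, finder gives the robot as it stands.
- The arm moves only by the shell command python3 -m handwheel 'ROWS' [FORCE]. ROWS is JSON, a list that holds one entry, the list of rows, each a list of 7 numbers: the shift along the tool's x, y, z in units of 30 mm (1.0 is 30 mm), then the turn, a rotation vector about the tool's x, y, z in units of 6 degrees (1.0 is 6 degrees), then the closure, from 0 (fully open) to 1 (shut). In form: [[[x, y, z, ax, ay, az, gripper], ...]]. A call has 1 to 5 rows; each row is the pose to reach, as a shift and turn from the pose measured when the call began, along the tool's axes at that moment; what a row does not reach only later rows make up. A row lasts 1/12 s, in which the tool goes at most 41.7 mm and 7.16 degrees, less where a joint would pass 70% of its speed; a pose out of reach is approached as far as the arm can. A call with a gripper value outside its range is refused whole. The fingers move at their own pace and stop on an object; FORCE is the grip in N (left out, the last holds). Time passes only in rows, so rows that repeat a pose let the fingers close. It gives the time, the measured TCP pose, the force and the opening at its end, in the units of the state.
- bot.sense(): the state, without advancing time (a new reading comes with each control period).
- grab_frame(name): name is "scene" or "side" or "wrist"; returns a dict with "image" (384x512x3 uint8, red, green, blue), "range_z" (384x512 float32, m along the optical axis (not along the pixel's ray), 0 where there is no reading), "mtx" (3x3 intrinsics, pixels), "k1" (the pictures are not rectified: a ray, as slopes to the right and down, at radius r is drawn at 1 + k1 r^2 times it, then the intrinsics apply), "world_from_camera" (4x4, takes a point from camera to world coordinates). Camera axes: x right, y down, z forward; pixel columns grow to the right and rows downward; lengths in m; the calibration is good to about 2 mm. A picture is of the moment at which its call begins.
- ticket.sign_off(): hands the job in, once; it reports no verdict.
Trained networks look in a picture, given as the dict that the camera call returned (one of the last four; its "shot" number tells which), for a name from the list of things; names that differ only in an ending like _2 or _b are one class to them, and where a whole thing is asked for, a point or a joint stands for the part that bears it (a point fixed in the world has none). Each returns a list of dicts, best first, with "score" (0 to 1); they miss things now and then, are a little off and sometimes report something else, mostly with a low value. They report only what shows in the picture. A call takes as long as a camera call. They do not tell look-alikes from the thing itself.
- finder.boxes_of(target, picture): "position" ([x, y, z] in m, in the coordinates of the camera as it stood for that picture, good to about 4 mm: the middle of the surface that is visible of it).
- finder.trace(target, picture): "pixels" (384x512 bool, what is visible of it).
The state is a dict: "time": time; "joints": joint angles; "qvel": joint speeds; "joint_efforts": joint torques, N m; "tcp_pos": TCP position; "tcp_rot": TCP orientation; "force": force on the tool from outside, world axes, zero at the start; "wrist_torque": the same for the moment, N m; "width": finger opening in m.
Only numpy, scipy, OpenCV 4.12 (cv2) and the standard library are available. Lean on these libraries where they do the work, as an engineer would, in place of code of your own. Each camera call takes 0.05 s, during which the arm holds its last target. There are 200 camera calls.

## Task

Two paint-test slides stand on edge in wooden slot stands. Take out the one with the small notch in its top corner, gripping only the clear part so that the frosted label end stays uncovered, and hold it with the label over the middle of the light pad, about 10 cm above it, long edge level and slanted about halfway to flat (or flatter) so that the label face looks up. Finish while still holding it there, still, and leave the other slide and the paint bottles alone.

Things in the scene. Friction and masses are not known exactly. Their poses are not given: they have to be found in the camera images.
- slide: Notched slide to show: loose clear acrylic plate 100 x 8 x 50 mm (x, y, z), about 47 g, standing on a long edge. Origin: middle of the edge it stands on; z = 50 mm is its top edge. Own x runs along it to the frosted end: clear x -50 to +14 mm, whitish frost +14 to +50. +y is the label face (y = 4 mm). Notch 12 x 12 mm square, in the top corner at the frosted end (x 38 to 50, z 38 to 50 mm).
- slide_label (a point): Middle of the label, a small blank paper rectangle on the frost of the +y face: at x = 32, y = 4, z = 19 mm of slide; axes as slide. A dark paint streak is on the clear part of the same face. Seen from the side where the notch is at the upper left, the label faces you; with the notch at the upper right you see the back.
- stand: Fixed wooden stand of the notched slide: block 130 x 44 x 30 mm (x, y, z), origin at the centre of its underside, with one slot 103 x 10.5 mm along its x, 15 mm deep (slot floor 15 mm, block top 30 mm above the bench). The slide stands loosely in it, its top edge 65 mm above the bench.
- spare_slide: Bystander: the other loose slide, same size, frost, label, paint streak and axes as the notched one but with four square corners. Leave it standing in its stand.
- spare_stand: Fixed stand of the other slide, same as stand.
- pad: Fixed flat light pad lying on the bench, 200 x 200 x 8 mm, white face with a grey rim. Origin: centre of its underside, z up.
- pad_mid (a point): Middle of the light pad's top face, 8 mm above the bench; axes as pad, z up.
- bottle_a: Bystander: loose upright craft-paint bottle, 36 mm across, 100 mm tall, standing beyond the light pad. Origin: centre of its underside, z up. Leave it alone.
- bottle_b: Bystander: loose upright craft-paint bottle, 36 mm across, 100 mm tall, standing beyond the light pad. Origin: centre of its underside, z up. Leave it alone.
- bottle_c: Bystander: loose upright craft-paint bottle, 36 mm across, 100 mm tall, standing beyond the light pad. Origin: centre of its underside, z up. Leave it alone.
Things that resemble listed ones, but are neither listed nor needed, are in the scene too. What is shaped like the slide but yellow is not meant.

How it is judged:
By the outcome, as a careful person would: the job done as asked, in the order asked, and still so for the second after the job is handed in, while the arm keeps its last pose, push and grip.
It also fails if it takes over 32 s, if anything falls off the work surface, if the arm or the gripper's body presses on something with over 40 N, if the wrist force passes 120 N, or if a joint passes its speed limit or range.

## Working session

There is one attempt and no reset: what is moved stays moved. The work goes in short steps, Python scripts to look and compute and a shell command to move; the robot and the scene stay as the last step left them, time stands still between calls to the robot, and variables do not carry over. Pictures are saved under pics/ and viewed, about 8 in all and at most 12, crops included, and the job is handed in when it is done.

```bash
mkdir -p pics; ls
cat > h.py <<'E'
import numpy as np, cv2
from plant import bot, grab_frame, ticket, finder
def undist(f,uv):
    K=f["mtx"];k=f["k1"]
    d=(np.atleast_2d(uv).astype(float)-[K[0,2],K[1,2]])/[K[0,0],K[1,1]]
    s=d.copy()
    for _ in range(10): s=d/(1+k*(s**2).sum(1,keepdims=True))
    return s
def ray(f,uv):
    s=undist(f,uv);T=np.array(f["world_from_camera"])
    D=np.c_[s,np.ones(len(s))]@T[:3,:3].T
    return T[:3,3],D
def atz(f,uv,z):
    o,D=ray(f,uv); return o+D*((z-o[2])/D[:,2])[:,None]
def pts(f,mask):
    v,u=np.nonzero(mask&(f["range_z"]>0)); o,D=ray(f,np.c_[u,v]); return o+D*f["range_z"][v,u][:,None]
def proj(f,P):
    T=np.array(f["world_from_camera"]);c=(np.atleast_2d(P)-T[:3,3])@T[:3,:3]
    s=c[:,:2]/c[:,2:];s=s*(1+f["k1"]*(s**2).sum(1,keepdims=True))
    K=f["mtx"];return s*[K[0,0],K[1,1]]+[K[0,2],K[1,2]]
def save(f,n,crop=None,sc=1):
    im=f["image"][:,:,::-1]
    if crop: a,b,c,d=crop; im=im[b:d,a:c]
    cv2.imwrite("pics/"+n+".png",cv2.resize(im,None,fx=sc,fy=sc,interpolation=cv2.INTER_CUBIC))
def w(f,p):
    T=np.array(f["world_from_camera"]);return T[:3,:3]@np.array(p)+T[:3,3]
E
python3 - <<'E'
from h import *
np.set_printoptions(precision=4,suppress=True)
s=bot.sense();print({k:s[k] for k in("time","tcp_pos","tcp_rot","force","width")})
F={n:grab_frame(n) for n in("scene","side","wrist")}
im=np.vstack([F["scene"]["image"],F["side"]["image"]])
cv2.imwrite("pics/a.png",F["scene"]["image"][:,:,::-1]);cv2.imwrite("pics/b.png",F["side"]["image"][:,:,::-1])
for n,f in F.items():
    print(n,f["world_from_camera"][:3,3] )
    for t in("slide","stand","spare_slide","pad","bottle_a"):
        print(n,t,[(round(d["score"],2),w(f,d["position"]).round(3)) for d in finder.boxes_of(t,f)])
E
```

```text
pics
{'time': 0.0, 'tcp_pos': array([ 0.1719, -0.5742,  0.2405]), 'tcp_rot': array([[ 0.2867, -0.958 , -0.0003],
       [-0.958 , -0.2867,  0.0018],
       [-0.0018, -0.0003, -1.    ]]), 'force': array([-0.7603,  0.2413, -0.0656]), 'width': 0.08780896326226369}
scene [ 1.1301 -0.1808  0.7392]
scene slide [(0.97, array([0.683, 0.287, 0.027])), (0.82, array([0.551, 0.25 , 0.045])), (0.69, array([0.576, 0.437, 0.03 ]))]
scene stand [(0.71, array([0.562, 0.244, 0.022])), (0.65, array([ 0.763, -0.11 ,  0.067]))]
scene spare_slide [(0.56, array([ 0.473, -0.263,  0.054])), (0.35, array([0.561, 0.241, 0.024]))]
scene pad [(0.98, array([ 0.527, -0.001,  0.007])), (0.54, array([ 0.471, -0.265,  0.053]))]
scene bottle_a [(0.89, array([0.784, 0.11 , 0.058])), (0.84, array([ 0.777, -0.04 ,  0.054])), (0.63, array([ 0.763, -0.109,  0.066]))]
side [ 0.4338 -0.761   0.9497]
side slide [(0.49, array([0.578, 0.427, 0.029]))]
side stand [(0.63, array([0.548, 0.227, 0.035]))]
side spare_slide [(0.85, array([ 0.462, -0.273,  0.058]))]
side pad [(0.69, array([ 0.514, -0.013,  0.01 ]))]
side bottle_a [(0.79, array([ 0.743, -0.118,  0.058])), (0.78, array([ 0.764, -0.046,  0.064])), (0.54, array([0.766, 0.106, 0.055]))]
wrist [ 0.2521 -0.5509  0.3837]
wrist slide []
wrist stand []
wrist spare_slide []
wrist pad []
wrist bottle_a []
```

View pics/a.png

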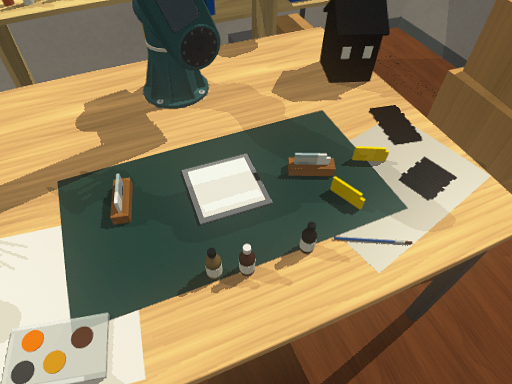

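View pics/b.png

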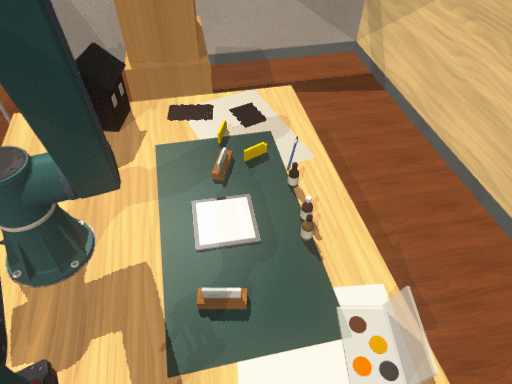

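Run:
```python
from h import *
f=grab_frame("scene");g=grab_frame("side")
def c(f,a,b):return cv2.resize(f["image"][b:b+60,a:a+80,::-1],(400,300),interpolation=cv2.INTER_CUBIC)
cv2.imwrite("pics/c.png",np.vstack([np.hstack([c(f,80,168),c(f,275,135)]),np.hstack([c(g,180,270),c(g,185,135)])]))
print(f["mtx"],f["k1"],f["world_from_camera"],g["world_from_camera"])
h=grab_frame("wrist");print(h["world_from_camera"],h["mtx"])
```

```text
[[353.23263392   0.         255.4246055 ]
 [  0.         353.23263392 194.28184969]
 [  0.           0.           1.        ]] -0.05876477953440333 [[ 0.39409552  0.71195621 -0.58121173  1.1301361 ]
 [ 0.9189403  -0.29464019  0.26217528 -0.18077412]
 [ 0.01540898 -0.63742099 -0.77036163  0.73915939]
 [ 0.          0.          0.          1.        ]] [[ 0.97684915 -0.14524736  0.15706348  0.43377056]
 [-0.21348079 -0.70935688  0.67174308 -0.76096485]
 [ 0.01384515 -0.68972169 -0.72394219  0.94968347]
 [ 0.          0.          0.          1.        ]]
[[ 2.85529185e-01 -9.13674541e-01 -2.89260985e-01  2.52190032e-01]
 [-9.58369846e-01 -2.72391930e-01 -8.56146886e-02 -5.51215844e-01]
 [-5.68396577e-04  3.01664498e-01 -9.53413975e-01  3.84382838e-01]
 [ 0.00000000e+00  0.00000000e+00  0.00000000e+00  1.00000000e+00]] [[342.15962236   0.         257.74219386]
 [  0.         342.15962236 190.96496403]
 [  0.           0.           1.        ]]
```

View pics/c.png

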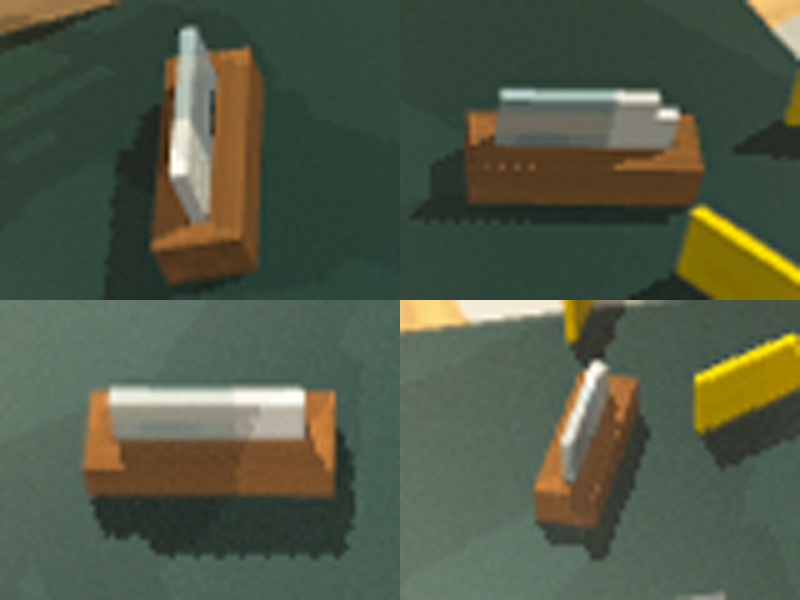

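The scene crop (right panels) shows the slide in the stand near (0.55, 0.245) with a notch at its upper right, seen from +x. That means I'm seeing its back, the label faces −x (towards the robot) and the frost points to +y. The stand near (0.47, −0.265) holds the square-cornered spare.

```bash
cat >> h.py <<'E'
def rect(P):
    (c,s,a)=cv2.minAreaRect(P[:,:2].astype(np.float32)*1000)
    b=cv2.boxPoints((c,s,a)); e=[b[1]-b[0],b[2]-b[1]]; L=max(e,key=np.linalg.norm)
    ang=np.degrees(np.arctan2(L[1],L[0]))
    return np.round(c,1),np.round(s,1),round((ang+180)%180,1)
def near(f,c,r,z0,z1):
    P=pts(f,np.ones((384,512),bool)); k=(np.hypot(P[:,0]-c[0],P[:,1]-c[1])<r)&(P[:,2]>z0)&(P[:,2]<z1); return P[k]
E
python3 - <<'E'
from h import *
for n in("scene","side"):
    f=grab_frame(n)
    for t,z0,z1 in(("stand",.02,.035),("slide",.042,.08)):
        P=near(f,(.555,.245),.085,z0,z1);print(n,t,len(P),rect(P),P.min(0).round(3),P.max(0).round(3))
    P=near(f,(.52,0),.16,.004,.012);P=P[np.abs(P[:,0]-.52)<.13];print("pad",len(P),rect(P))
    for d in finder.boxes_of("bottle_a",f)+finder.boxes_of("pad",f)[:1]: print(w(f,d["position"]).round(3),round(d["score"],2))
    m=finder.trace("pad",f)[0]["pixels"];print("padtrace",rect(pts(f,m)))
E
```

```text
scene stand 426 (array([571.8, 243.3]), array([130.8,  94.5]), np.float32(65.9)) [0.505 0.185 0.02 ] [0.635 0.321 0.035]
scene slide 268 (array([566.3, 262.6]), array([125.1,  62. ]), np.float32(32.0)) [0.526 0.205 0.042] [0.635 0.299 0.066]
pad 3893 (array([515.8,   3.6]), array([200.2, 202.3]), np.float32(178.0))
[ 0.763 -0.11   0.064] 0.85
[ 0.778 -0.041  0.058] 0.63
[0.785 0.111 0.06 ] 0.56
[0.526 0.    0.01 ] 0.94
padtrace (array([513.3,   5.5]), array([203.6, 207.3]), np.float32(177.9))
side stand 248 (array([571. , 242.7]), array([133. ,  97.4]), np.float32(65.7)) [0.505 0.186 0.02 ] [0.636 0.32  0.035]
side slide 96 (array([566.7, 259.7]), array([127.6,  59.1]), np.float32(33.0)) [0.525 0.201 0.042] [0.636 0.298 0.071]
pad 3136 (array([5.2e+02, 1.0e-01]), array([259.3, 318.3]), np.float32(90.5))
[ 0.745 -0.116  0.056] 0.57
[ 0.763 -0.046  0.064] 0.55
[0.768 0.106 0.056] 0.53
[ 0.512 -0.012  0.013] 0.58
padtrace (array([515.1,   8.4]), array([215.7, 201.9]), np.float32(86.8))
```

```bash
python3 -m handwheel '[[[-6,-2,0,0,0,-4,0],[-6,-2,0,0,0,-4,0],[-6,-2,0,0,0,-4,0],[-6,-2,0,0,0,-4,0],[-6,-2,0,0,0,-4,0]]]'
```

```text
time: 1.87
tcp_pos: [0.1774, -0.38, 0.2407]
tcp_rot: [[0.654, -0.757, -0.001], [-0.757, -0.654, 0.004], [-0.003, -0.002, -1.0]]
force: [-0.2, 0.8, 0.1]
width: 0.0884
```

```bash
python3 -m handwheel '[[[1.7,-6.5,0,0,0,-4,0],[1.7,-6.5,0,0,0,-4,0],[1.7,-6.5,0,0,0,-4,0],[1.7,-6.5,0,0,0,-4,0],[1.7,-6.5,0,0,0,-4,0]]]'
```

```text
time: 2.28
tcp_pos: [0.3602, -0.2898, 0.2413]
tcp_rot: [[0.906, -0.423, 0.0], [-0.423, -0.906, 0.003], [-0.001, -0.003, -1.0]]
force: [0.1, -1.2, 0.3]
width: 0.0877
```

```bash
python3 -m handwheel '[[[0.2,-6.7,0,0,0,-1,0],[0.2,-6.7,0,0,0,-1,0],[0.2,-6.7,0,0,0,-1,0],[0.2,-6.7,0,0,0,-1,0],[0.2,-6.7,0,0,0,-1,0]]]' >/dev/null; python3 -m handwheel '[[[1,-6.8,0,0,0,0,0],[1,-6.8,0,0,0,0,0],[1,-6.8,0,0,0,0,0],[1,-6.8,0,0,0,0,0],[1,-6.8,0,0,0,0,0]]]'
```

```text
time: 3.12
tcp_pos: [0.5465, 0.0773, 0.2431]
tcp_rot: [[0.946, -0.325, 0.002], [-0.325, -0.946, 0.003], [0.0, -0.003, -1.0]]
force: [1.4, -0.8, 0.3]
width: 0.088
```

```bash
python3 -m handwheel '[[[-1.4,-4.5,0,0,0,0,0],[-1.4,-4.5,0,0,0,0,0],[-1.4,-4.5,0,0,0,0,0],[-1.4,-4.5,0,0,0,0,0],[-1.4,-4.5,0,0,0,0,0]]]'
python3 - <<'E'
from h import *
f=grab_frame("wrist");save(f,"d",None,1.5);print(bot.sense()["tcp_pos"])
for t,z0,z1 in(("stand",.024,.036),("slide",.05,.08)):
    P=near(f,(.555,.245),.075,z0,z1);print(t,len(P),rect(P) if len(P) else 0,P[:,2].mean())
for t in("slide","stand"):
  for d in finder.trace(t,f):
    P=pts(f,d["pixels"]);k=P[:,2]>(.055 if t=="slide" else .022);print(t,d["score"],len(P),k.sum(),rect(P[k]) if k.sum()>5 else 0)
E
```

```text
time: 3.53
tcp_pos: [0.5506, 0.223, 0.2435]
tcp_rot: [[0.947, -0.321, 0.002], [-0.321, -0.947, 0.005], [0.0, -0.005, -1.0]]
force: [-0.0, 0.5, 0.3]
width: 0.0877
[0.55046582 0.2205672  0.2433793 ]
stand 4175 (array([545.9, 253.2]), array([130.2,  44. ]), np.float32(66.5)) 0.02958516405128191
slide 907 (array([545.8, 252.6]), array([99.7,  8. ]), np.float32(66.5)) 0.06289278814542071
slide 0.85 1503 0 0
slide 0.82 950 761 (array([543.5, 247.2]), array([87.7,  8. ]), np.float32(66.5))
stand 0.9 4225 4120 (array([546. , 253.2]), array([129.8,  44. ]), np.float32(66.5))
```

View pics/d.png

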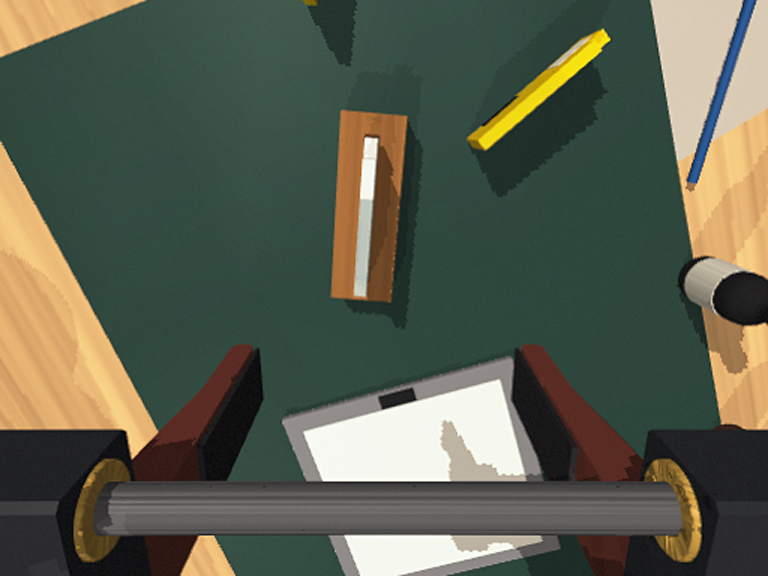

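The wrist view shows the stand centred near pixel (368,205), with the slide's white frost at the upper end (370,170) and its clear end at (361,290). The fit gives a centre of (0.546, 0.253) at yaw 66.5°, with the right sizes (130x44 and 100x8 mm). I'll go down to the clear part at x ≈ −19 mm.

```bash
python3 -m handwheel '[[[-0.55,-0.33,4.5,0,0,0.8,0.3],[-0.55,-0.33,4.5,0,0,0.8,0.3],[-0.55,-0.33,4.5,0,0,0.8,0.3],[-0.55,-0.33,4.5,0,0,0.8,0.3],[-0.55,-0.33,4.5,0,0,0.8,0.3]]]' 15
python3 - <<'E'
from h import *
s=bot.sense();R=np.array(s["tcp_rot"])
f=grab_frame("wrist")
for t,z0,z1 in(("stand",.024,.036),("slide",.05,.08)):
    P=near(f,(.546,.253),.07,z0,z1);print(t,len(P),rect(P) if len(P)>5 else 0)
s=bot.sense();R=np.array(s["tcp_rot"]);print(s["time"],s["tcp_pos"],np.degrees(np.arctan2(R[1,0],R[0,0])),(R.T@(np.array([.5382,.2354,.056])-s["tcp_pos"])/.03).round(2))
E
```

```text
time: 4.1
tcp_pos: [0.5353, 0.2309, 0.1054]
tcp_rot: [[0.915, -0.404, -0.006], [-0.404, -0.915, -0.0], [-0.006, 0.003, -1.0]]
force: [-0.3, -0.2, 0.4]
width: 0.0623
stand 10235 (array([546.1, 252.7]), array([130.8,  44.2]), np.float32(66.6))
slide 2426 (array([545.9, 252.3]), array([100.3,   7.9]), np.float32(66.5))
4.15 [0.53761307 0.23160945 0.10784458] -23.790981429485644 [-0.03 -0.12  1.73]
```

```bash
python3 -m handwheel '[[[0,-0.1,1,0,0,0,0.3],[0,-0.1,1.7,0,0,0,0.3],[0,-0.1,1.7,0,0,0,0.3],[0,-0.1,1.7,0,0,0,0.5],[0,-0.1,1.7,0,0,0,0.7]]]' 15; python3 -m handwheel '[[[0,0,0,0,0,0,1],[0,0,0,0,0,0,1],[0,0,0,0,0,0,1],[0,0,0,0,0,0,1],[0,0,0,0,0,0,1]]]' 15
```

```text
time: 4.57
tcp_pos: [0.5409, 0.2346, 0.0594]
tcp_rot: [[0.915, -0.404, 0.002], [-0.404, -0.915, 0.002], [0.001, -0.003, -1.0]]
force: [-0.9, -0.6, 0.6]
width: 0.0514
time: 4.98
tcp_pos: [0.541, 0.2347, 0.0598]
tcp_rot: [[0.915, -0.404, 0.003], [-0.404, -0.915, 0.002], [0.001, -0.003, -1.0]]
force: [-0.3, 0.0, 0.3]
width: 0.0188
```

```bash
python3 -m handwheel '[[[0,0,0,0,0,0,1],[0,0,0,0,0,0,1],[0,0,0,0,0,0,1],[0,0,0,0,0,0,1],[0,0,0,0,0,0,1]]]' 15
```

```text
time: 5.4
tcp_pos: [0.5397, 0.2349, 0.0595]
tcp_rot: [[0.915, -0.404, 0.0], [-0.404, -0.915, 0.002], [-0.001, -0.002, -1.0]]
force: [-5.2, 3.4, 2.0]
width: 0.0079
```

```bash
python3 -m handwheel '[[[-0.05,0,-0.2,0,0,0,1],[-0.05,0,-0.6,0,0,0,1],[-0.05,0,-1.2,0,0,0,1],[-0.05,0,-2.0,0,0,0,1],[-0.05,0,-2.8,0,0,0,1]]]' 20;  python3 -m handwheel '[[[0,0,-1,0,0,0,1],[0,0,-2,0,0,0,1],[0,0,-2.5,0,0,0,1],[0,0,-2.5,0,0,0,1],[0,0,-2.5,0,0,0,1]]]'
python3 - <<'E'
from h import *
f=grab_frame("wrist");g=grab_frame("scene")
a=cv2.resize(f["image"],(512,384));b=cv2.resize(g["image"][60:204,250:442],(512,384),interpolation=cv2.INTER_CUBIC)
cv2.imwrite("pics/e.png",cv2.resize(np.vstack([a,b])[:,:,::-1],None,fx=.78,fy=.78))
E
```

```text
time: 5.82
tcp_pos: [0.5388, 0.2349, 0.1452]
tcp_rot: [[0.915, -0.404, 0.001], [-0.404, -0.915, 0.002], [0.0, -0.002, -1.0]]
force: [0.9, 0.0, -0.7]
width: 0.0077
time: 6.23
tcp_pos: [0.5397, 0.2347, 0.2218]
tcp_rot: [[0.915, -0.404, 0.005], [-0.404, -0.915, 0.002], [0.004, -0.004, -1.0]]
force: [-0.3, -0.4, -0.7]
width: 0.0075
```

View pics/e.png

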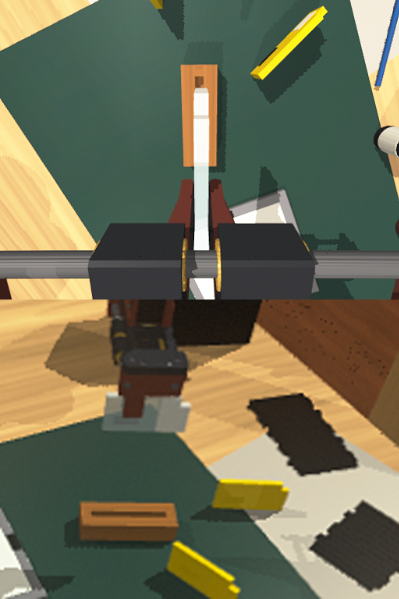

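```bash
cat >> h.py <<'E'
from scipy.spatial.transform import Rotation as Ro
LT=np.array([-.004,-.0504,.0255])
def goal(theta,lab,az=0):
    Rt=Ro.from_euler("z",az,degrees=True).as_matrix()@np.diag([1.,-1,-1])@Ro.from_euler("y",-theta,degrees=True).as_matrix()
    tcp=np.array(lab)-Rt@LT
    s=bot.sense();R=np.array(s["tcp_rot"]);p=np.array(s["tcp_pos"])
    print("t",s["time"],"J",np.round(s["joints"],1),"tcp",p.round(4),"goal",tcp.round(4),"label",(p+R@LT).round(4),"w",round(s["width"],4))
    print("shift",(R.T@(tcp-p)/.03).round(2),"turn",(np.degrees(Ro.from_matrix(R.T@Rt).as_rotvec())/6).round(2))
    sx=-R[:,1];sy=-R[:,0];print("edge slope deg",np.degrees(np.arcsin(sx[2])).round(2),"face normal from up",np.degrees(np.arccos(sy[2])).round(1))
E
python3 -c "
from h import *
goal(0,(.515,.005,.22))"
```

```text
t 6.3333 J [16.8 20.6 89.8  0.1 69.6 40.5] tcp [0.538  0.2343 0.2193] goal [ 0.519  -0.0454  0.2455] label [0.5547 0.282  0.1939] w 0.0078
shift [ 3.19  8.78 -0.88] turn [-0.01  0.   -3.97]
edge slope deg 0.05 face normal from up 90.0
```

```bash
python3 -m handwheel '[[[0.5,1.3,-0.5,0,0,-0.6,1],[1,2.6,-0.9,0,0,-1.2,1],[1.5,4,-0.9,0,0,-1.8,1],[2,5.2,-0.9,0,0,-2.4,1],[2.2,6,-0.9,0,0,-2.8,1]]]'
python3 - <<'E'
from h import *
goal(0,(.515,.005,.22))
f=grab_frame("wrist")
for c in [(.515,.005)]:
    P=near(f,c,.17,.004,.014);print(len(P),rect(P) if len(P) else 0)
for d in finder.trace("pad",f)[:1]: print(d["score"],rect(pts(f,d["pixels"])))
E
```

```text
time: 6.75
tcp_pos: [0.5248, 0.04, 0.2446]
tcp_rot: [[0.993, -0.119, -0.002], [-0.119, -0.993, -0.0], [-0.002, 0.0, -1.0]]
force: [1.7, 0.6, 1.0]
width: 0.0079
t 6.75 J [-3.2 14.4 95.2 -0.  70.5  3.7] tcp [0.5248 0.04   0.2446] goal [ 0.519  -0.0454  0.2455] label [0.5268 0.0905 0.2191] w 0.0079
shift [ 0.15  2.85 -0.03] turn [ 0.    0.02 -1.14]
edge slope deg -0.03 face normal from up 89.9
23859 (array([513. ,   3.2]), array([201. , 200.2]), np.float32(87.9))
0.85 (array([512.5,   3.4]), array([209.9, 206. ]), np.float32(88.3))
```

```bash
python3 -m handwheel '[[[0,0.8,0,0,0,-0.5,1],[0.1,1.8,0,0,0,-0.9,1],[0.1,2.6,0,0,0,-1.1,1],[0.1,2.85,0,0,0,-1.1,1],[0.1,2.85,0,0,0,-1.1,1]]]' >/dev/null
python3 - <<'E'
from h import *
goal(26,(.514,.003,.2))
goal(52,(.514,.003,.2))
E
```

```text
t 7.2667 J [-12.8  13.9  96.2  -0.1  70.3 -12. ] tcp [ 0.5158 -0.0468  0.2432] goal [ 0.5288 -0.0474  0.2212] label [0.5123 0.0037 0.2178] w 0.0079
shift [0.44 0.02 0.73] turn [-0.03 -4.28 -0.13]
edge slope deg -0.0 face normal from up 89.7
t 7.2667 J [-12.8  13.9  96.2  -0.1  70.3 -12. ] tcp [ 0.5158 -0.0468  0.2432] goal [ 0.5366 -0.0474  0.2125] label [0.5123 0.0037 0.2178] w 0.0079
shift [0.7  0.01 1.02] turn [-0.06 -8.61 -0.12]
edge slope deg -0.0 face normal from up 89.7
```

```bash
python3 -m handwheel '[[[0.1,0,0.1,0,-0.9,0,1],[0.2,0,0.3,0,-1.8,0,1],[0.3,0,0.5,0,-2.7,-0.1,1],[0.4,0,0.7,0,-3.6,-0.1,1],[0.4,0,0.7,0,-4.3,-0.1,1]]]'
python3 - <<'E'
from h import *
goal(52,(.514,.003,.16))
E
```

```text
time: 7.68
tcp_pos: [0.5283, -0.0448, 0.2204]
tcp_rot: [[0.895, -0.003, -0.446], [-0.002, -1.0, 0.004], [-0.446, -0.002, -0.895]]
force: [0.2, 0.1, 0.1]
width: 0.0079
t 7.6833 J [-9.5 30.9 77.9 -4.1 97.4 -9. ] tcp [ 0.5283 -0.0448  0.2204] goal [ 0.5366 -0.0474  0.1725] label [0.5135 0.0057 0.1994] w 0.0079
shift [0.96 0.09 1.3 ] turn [-0.04 -4.25 -0.01]
edge slope deg 0.13 face normal from up 63.5
```

```bash
python3 -m handwheel '[[[0.2,0,0.3,0,-0.9,0,1],[0.4,0.1,0.6,0,-1.8,0,1],[0.6,0.1,0.9,0,-2.7,0,1],[0.8,0.1,1.2,0,-3.6,0,1],[0.9,0.1,1.3,0,-4.2,0,1]]]'
python3 - <<'E'
from h import *
goal(53,(.514,.003,.108))
g=grab_frame("side");f=grab_frame("scene");save(g,"f0",(150,100,350,300),2)
cv2.imwrite("pics/f.png",np.hstack([cv2.resize(x["image"][110:290,170:350,::-1],(400,400)) for x in(f,g)]))
E
```

```text
time: 8.1
tcp_pos: [0.535, -0.0455, 0.1701]
tcp_rot: [[0.614, -0.002, -0.789], [0.0, -1.0, 0.003], [-0.789, -0.002, -0.614]]
force: [0.1, 0.8, -1.1]
width: 0.008
t 8.1 J [ -8.   49.4  63.5  -7.1 118.8  -8.4] tcp [ 0.535  -0.0455  0.1701] goal [ 0.5368 -0.0474  0.1202] label [0.5125 0.005  0.1577] w 0.008
shift [1.35 0.07 0.98] turn [-0.02 -0.15  0.  ]
edge slope deg 0.1 face normal from up 37.9
```

View pics/f.png

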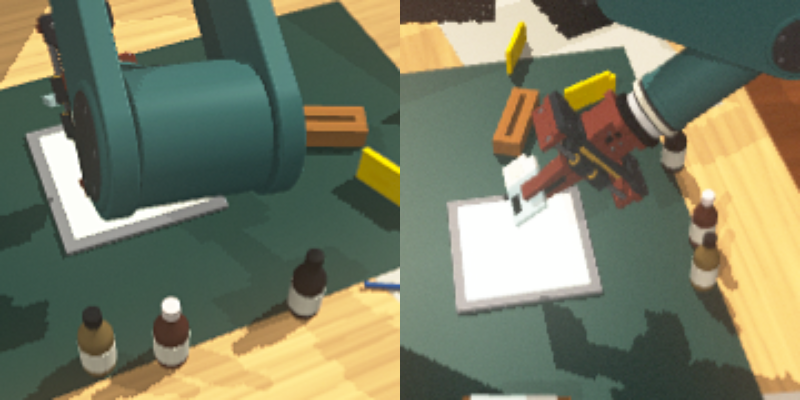

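The label face is up and the slide is still gripped, with the hand clear of the bottles so far. Before going down I'll check how much room there is above them.

Run:
```python
from h import *
for n in("scene","side"):
    f=grab_frame(n)
    P=pts(f,np.ones((384,512),bool))
    for b in((.765,-.115),(.772,-.045),(.777,.107)):
        k=(np.hypot(P[:,0]-b[0],P[:,1]-b[1])<.06)&(P[:,2]>.112);print(n,b,k.sum(),P[k][:,2].min() if k.any() else None)
    k=(P[:,0]>.6)&(P[:,0]<.75)&(np.abs(P[:,1])<.2)&(P[:,2]>.06);print("low arm",P[k][P[k][:,2].argsort()[:3]].round(3))
```

```text
scene (0.765, -0.115) 1950 0.368075873628801
scene (0.772, -0.045) 2711 0.3519589400684358
scene (0.777, 0.107) 0 None
low arm [[ 0.745 -0.093  0.06 ]
 [ 0.737 -0.118  0.06 ]
 [ 0.747 -0.123  0.063]]
side (0.765, -0.115) 2310 0.28743666136864987
side (0.772, -0.045) 1719 0.28743666136864987
side (0.777, 0.107) 0 None
low arm [[ 0.75  -0.125  0.061]
 [ 0.735 -0.115  0.061]
 [ 0.736 -0.111  0.062]]
```

Nothing on the arm is below 0.28 m over the bottles, so going down 5 cm is safe.

```bash
python3 -m handwheel '[[[0.3,0,0.2,0,-0.1,0,1],[0.6,0,0.4,0,-0.1,0,1],[0.9,0.1,0.7,0,-0.1,0,1],[1.2,0.1,0.9,0,-0.1,0,1],[1.35,0.1,1,0,-0.1,0,1]]]' ; python3 -m handwheel '[[[0,0,0,0,0,0,1],[0,0,0,0,0,0,1],[0,0,0,0,0,0,1]]]'
python3 - <<'E'
from h import *
goal(53,(.514,.003,.108))
f=grab_frame("wrist");g=grab_frame("side")
cv2.imwrite("pics/g.png",np.hstack([cv2.resize(f["image"],(440,330)),cv2.resize(g["image"][130:265,170:314],(352,330))])[:,:,::-1])
for n,x in(("wrist",f),("side",g)):
  for d in finder.boxes_of("slide_label",x): print(n,d["score"],w(x,d["position"]).round(4))
goal(53,(.514,.003,.108))
E
```

```text
time: 8.72
tcp_pos: [0.5359, -0.0494, 0.1205]
tcp_rot: [[0.611, -0.003, -0.792], [0.0, -1.0, 0.003], [-0.792, -0.002, -0.611]]
force: [-0.1, 0.1, -0.7]
width: 0.008
time: 8.97
tcp_pos: [0.5359, -0.0495, 0.1207]
tcp_rot: [[0.611, -0.003, -0.792], [-0.0, -1.0, 0.004], [-0.792, -0.002, -0.611]]
force: [0.0, 0.1, 0.6]
width: 0.0081
t 8.9667 J [ -8.3  52.6  64.2  -7.1 115.1  -8.1] tcp [ 0.5359 -0.0495  0.1207] goal [ 0.5368 -0.0474  0.1202] label [0.5134 0.0009 0.1084] w 0.0081
shift [ 0.03 -0.07 -0.01] turn [-0.03 -0.11  0.  ]
edge slope deg 0.12 face normal from up 37.7
wrist 0.72 [ 0.5428 -0.0193  0.1263]
side 0.71 [0.679  0.2909 0.0339]
side 0.65 [ 0.5185 -0.0315  0.1112]
side 0.33 [ 0.4916 -0.0289  0.0099]
t 9.1667 J [ -8.3  52.5  64.2  -7.  115.1  -8.1] tcp [ 0.5362 -0.0495  0.121 ] goal [ 0.5368 -0.0474  0.1202] label [0.5137 0.001  0.1086] w 0.0076
shift [ 0.03 -0.07  0.  ] turn [-0.03 -0.12  0.  ]
edge slope deg 0.12 face normal from up 37.7
```

View pics/g.png

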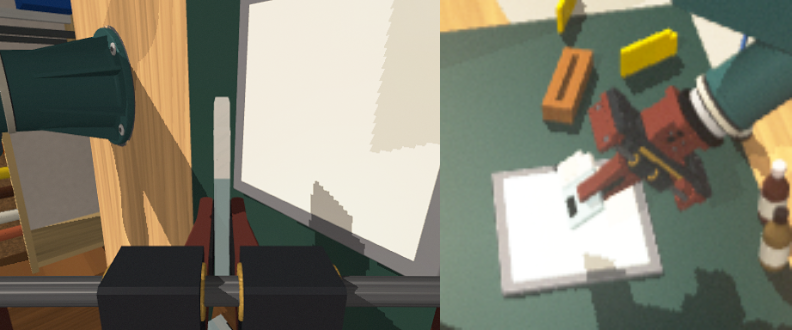

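Run:
```python
from h import *
s=bot.sense();R=np.array(s["tcp_rot"]);p=np.array(s["tcp_pos"])
T=lambda q:p+R@np.array([-q[1],-(q[0]+18.4),44.5-q[2]])/1000
g=grab_frame("side");im=cv2.resize(g["image"][140:250,180:290,::-1],(550,550),interpolation=cv2.INTER_CUBIC)
def dr(P,c):
    uv=((proj(g,P)-[180,140]+.5)*5).astype(int);cv2.polylines(im,[uv.reshape(-1,1,2)],True,c,1)
dr([T(q) for q in[(-50,4,0),(50,4,0),(50,4,38),(38,4,38),(38,4,50),(-50,4,50)]],(0,0,255))
dr([T(q) for q in[(14,4,0),(14,4,50)]],(255,0,0))
dr([T((32+a,4,19+b)) for a,b in[(-2,-2),(2,-2),(2,2),(-2,2)]],(0,200,0))
cv2.imwrite("pics/h.png",im)
P=pts(g,np.ones((384,512),bool));k=(np.abs(P[:,2]-.11)<.03)&(P[:,0]<.56)&(P[:,0]>.46)&(np.abs(P[:,1])<.1);Q=(P[k]-p)@R*1000
Q=Q[np.abs(Q[:,0])<8];print(Q.min(0).round(1),Q.max(0).round(1),len(Q))
```

```text
[ -7.9 -70.4 -25.7] [ 7.4 33.4 43.2] 376
```

View pics/h.png

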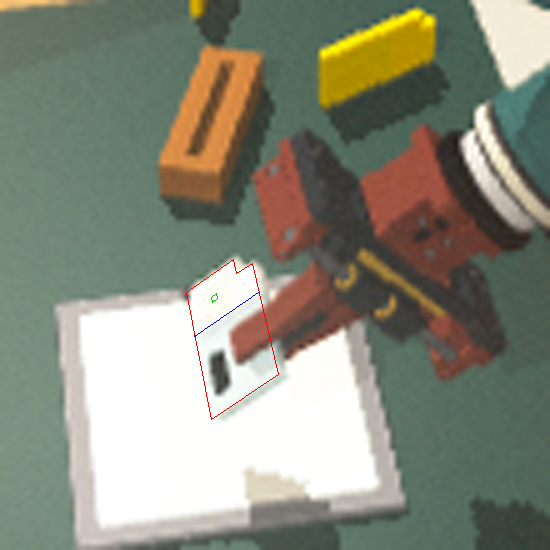

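```bash
python3 -m handwheel '[[[0,0,0,0,0,0,1],[0,0,0,0,0,0,1],[0,0,0,0,0,0,1],[0,0,0,0,0,0,1],[0,0,0,0,0,0,1]]]'
python3 - <<'E'
from h import *
goal(52,(.514,.003,.108));print(np.abs(bot.sense()["qvel"]).max());print(ticket.sign_off())
E
```

```text
time: 9.63
tcp_pos: [0.5361, -0.0494, 0.1209]
tcp_rot: [[0.612, -0.003, -0.791], [0.0, -1.0, 0.003], [-0.791, -0.002, -0.612]]
force: [-0.0, 0.0, -0.3]
width: 0.008
t 9.6333 J [ -8.3  52.5  64.2  -7.  115.1  -8.1] tcp [ 0.5361 -0.0494  0.1209] goal [ 0.5366 -0.0474  0.1205] label [0.5136 0.0011 0.1086] w 0.008
shift [ 0.02 -0.07 -0.  ] turn [-0.03  0.05  0.  ]
edge slope deg 0.12 face normal from up 37.7
0.08469037834667464
the job is handed in; nothing more can be done
None
```

I took the notched slide out of its stand and handed the job in at 9.6 s, with the arm holding it still over the light pad. The grip was on the clear part only, about 10–28 mm from its free end to the pads' centre line and well short of the frost.

**Last checks:**
- **Position:** by the arm's own pose, the label is at (0.514, 0.001, 0.109) m. That is about 2 mm from the measured pad middle and 10 cm above the pad's face.
- **Tilt:** the long edge is level to 0.1°, and the slide is tilted about 52° from upright with the label face up.
- **Grip:** the opening held at 8 mm (the slide's thickness) at 20 N, and the joints were practically still.
- **Outline check:** the slide's expected outline, notch included, matched the side picture to about 2 mm.
- **Other objects:** the arm was at least 0.28 m up over the two bottles it passed above, before a final 5 cm descent. I did not re-measure the bottles or the spare slide at the end. The path never came near the spare slide, and wrist forces stayed under about 7 N.

**One disagreement:** the label detector put the label 2–4 cm towards the gripper, at y ≈ −0.02 to −0.03 m. In the side picture its reading lies near the dark paint streak, so I took it for a misdetection and trusted the outline match instead.

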